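Put the press dies back in their nests

TASK

Gather the three round-footed press dies into the tray of wooden nests: the smallest die in the smallest recess, the middle one in the middle-sized recess and the largest in the largest, each standing upright and fully down in its recess. Leave the two square-footed look-alikes standing where they are.

Things in the scene. Friction and masses are not known exactly. Their poses are not given: they have to be found in the camera images.
- die_24: the smallest round-footed press die, upright: white nylon disc foot 24 mm in diameter and 14 mm high, on it an aluminium shank 16 mm in diameter, from 14 to 38 mm above the underside (the place to grip, from above, any yaw). Weighs 0.04 to 0.12 kg. Origin: centre of the underside; z up. It belongs in nest_40. Tall folders stand to its left (y above 0.27, x above 0.47)
- die_36: the middle-sized round-footed press die, upright: white nylon disc foot 36 mm in diameter and 14 mm high, on it an aluminium shank 16 mm in diameter, from 14 to 38 mm above the underside (the place to grip, from above, any yaw). Weighs 0.04 to 0.12 kg. Origin: centre of the underside; z up. It belongs in nest_52. Tall folders stand to its left (y above 0.27, x above 0.47)
- die_48: the largest round-footed press die, upright: white nylon disc foot 48 mm in diameter and 14 mm high, on it an aluminium shank 16 mm in diameter, from 14 to 38 mm above the underside (the place to grip, from above, any yaw). Weighs 0.04 to 0.12 kg. Origin: centre of the underside; z up. It belongs in nest_64. Tall folders stand to its left (y above 0.27, x above 0.47)
- nest_40: fixed dark wooden nest, 75 x 75 x 14 mm, with the smallest round recess, 40 mm wide, 8 mm deep, in its top. Origin: centre of its underside, 4 mm above the surface; recess floor 6 mm above that. The nests stand in a row, 75.5 mm apart, in a low tray (84 x 234 x 14 mm), in changing order. A bath, a tall box (x 0.52 to 0.68, y -0.18 to 0.03), stands behind: carry things round its front
- nest_52: fixed dark wooden nest, 75 x 75 x 14 mm, with the middle-sized round recess, 52 mm wide, 8 mm deep, in its top. Origin: centre of its underside, 4 mm above the surface; recess floor 6 mm above that. The nests stand in a row, 75.5 mm apart, in a low tray (84 x 234 x 14 mm), in changing order. A bath, a tall box (x 0.52 to 0.68, y -0.18 to 0.03), stands behind: carry things round its front
- nest_64: fixed dark wooden nest, 75 x 75 x 14 mm, with the largest round recess, 64 mm wide, 8 mm deep, in its top. Origin: centre of its underside, 4 mm above the surface; recess floor 6 mm above that. The nests stand in a row, 75.5 mm apart, in a low tray (84 x 234 x 14 mm), in changing order. A bath, a tall box (x 0.52 to 0.68, y -0.18 to 0.03), stands behind: carry things round its front
- square_30: look-alike that does not belong: a square white foot 30 x 30 x 14 mm with the same aluminium shank (16 mm in diameter, up to 38 mm). Leave it standing where it is. Origin: centre of the underside; z up
- square_40: look-alike that does not belong: a square white foot 40 x 40 x 14 mm with the same aluminium shank (16 mm in diameter, up to 38 mm). Leave it standing where it is. Origin: centre of the underside; z up
Not all that is in view belongs to the job. What is shaped like the die_24 but black or orange is not meant. What is shaped like the square_40 but orange is not meant.

How it is judged:
By the outcome, as a careful person would: the job done as asked, in the order asked, and still so for the second after the job is handed in, with the robot touching nothing.
It also fails if it takes over 88 s, if anything falls off the work surface, if the arm or the gripper's body presses on something with over 40 N, if the wrist force passes 120 N, or if a joint passes its speed limit or range.

ROBOT

A 7-joint arm with a two-finger parallel gripper is mounted at the origin on a cart in front of the work surface, level with it; the furniture and walls round the work are solid. World frame = base frame: x ahead of the robot, y to its left, z up, the work surface at z = 0. Lengths are in m, angles in rad, forces in N, time in s.
With the tool pointing down it reaches from about 0.4 to 0.875 m from the base axis. Payload 19.3 kg.
Tool frame: the origin (TCP) lies midway between the tips of the shut fingers; the grasp point (between the pads) lies 19 mm behind it (bot.grip_point_offset is the distance from the TCP to the grasp point, in m); z points along the fingers, y is the direction in which the jaws open and shut (so a half turn about z gives the same grasp; the last joint's range is limited). The gripper opens to 85 mm and grips with 20 to 120 N. Pads are 22 mm wide; open, the fingers measure 114 mm over their backs; the gripper's body (76 mm by 85 mm) begins 54 mm behind the grasp point. The pads swing forward as they close: fully open they stand 13 mm farther back than shut.
Start: joints at [1.254, 0.521, -0.036, 1.599, 0.021, 1.021, -0.113], TCP at [0.153, -0.606, 0.231] pointing down, gripper open.
Joint ranges: [-2.91, 2.91], [-0.3, 2.13], [-1.5, 1.42], [0.17, 2.43], [-1.26, 4.41], [0.16, 1.93], [-2.52, 2.52]. Speed limits (rad/s): [1.89, 1.89, 2.39, 2.39, 3.01, 3.01, 3.01].

INTERFACE

Orientations are given as [roll, pitch, yaw] about the fixed x, y, z axes, in that order (R = Rz(yaw) Ry(pitch) Rx(roll)).
In Python, from workcell import bot, viewer, workorder gives the robot as it stands.
- The arm moves only by the tool move_arm, never from a script. Its argument "plan" is a list of rows, each a list of 6 numbers: the shift along the tool's x, y, z scaled (see below), then the turn, a rotation vector about the tool's x, y, z scaled (see below). A call has 1 to 5 rows; each row shifts and turns the commanded pose from where the row before left it, along the tool's axes as they then stand; what a row does not reach is not made up. The controller multiplies each number of a shift by 0.025 m and each number of a turn by pi rad. A row lasts 1/10 s, in which the tool goes at most 50 mm and 8.59 degrees, less where a joint would pass 70% of its speed; a pose out of reach is approached as far as the arm can. A call with a number of a shift or a turn outside -1 to 1 is refused whole. A call with a gripper value outside its range is refused whole. "claw" is the closure, from -1 (fully open) to 1 (shut), so that 0 is half open, set as the call begins (left out, the last holds). The fingers move at their own pace and stop on an object; "force" is the grip in N (left out, the last holds). Time passes only in rows, so rows that do not move let the fingers close. It gives the time, the measured TCP pose, the force and the opening at its end, in the units of the state.
- bot.observe(): the state, without advancing time (a new reading comes with each control period).
- viewer.grab_frame(name): name is "scene" or "side" or "wrist"; returns the picture (400x640x3 uint8, red, green, blue); there is no depth.
- viewer.camera_info(name): a dict with "K" (3x3 intrinsics, pixels), "D" ([k1, k2, p1, p2, k3] as OpenCV has them; the pictures are not rectified), "R" (3x3) and "t" (3): a world point X has camera coordinates R X + t. Camera axes: x right, y down, z forward; pixel columns grow to the right and rows downward; lengths in m; the calibration is good to about 2 mm. A picture is of the moment at which its call begins: read the wrist's pose just before it. camera_info takes no time and is no camera call; for the wrist camera it gives the pose at the moment of the call.
- workorder.job_done(): hands the job in, once; it reports no verdict.
The state is a dict: "clock": time; "qpos": joint angles; "qd": joint speeds; "joint_efforts": joint torques, N m; "position": TCP position; "tool_rot": TCP orientation; "force": force on the tool from outside, world axes, zero at the start; "moment": the same for the moment, N m; "grip_width": finger opening in m.
Only numpy, scipy, OpenCV 4.12 (cv2) and the standard library are available. Lean on these libraries where they do the work, as an engineer would, in place of code of your own. Each camera call takes 0.05 s, during which the arm holds its last target.

## Working session

There is one attempt and no reset: what is moved stays moved. The work goes in short steps, Python scripts to look and compute and a tool call to move; the robot and the scene stay as the last step left them, time stands still between calls to the robot, and variables do not carry over. Pictures are saved under pics/ and viewed, and the job is handed in when it is done.

Besides the shell and the picture viewer there is one more tool, called in YAML: its name, and indented under it one key for each argument. move_arm: Moves the arm, as the interface text tells. Shifts and turns lie within -1 to 1; 1 stands for 0.025 m of shift or pi rad of turn. Its arguments: {"type":"object","properties":{"plan":{"type":"array","items":{"type":"array","items":{"type":"number"}}},"claw":{"type":"number"},"force":{"type":"number"}},"required":["plan"]}

```bash
ls; mkdir -p pics
python3 - <<'E'
from workcell import bot, viewer, workorder
import cv2
print(bot.observe())
for n in ["scene","side","wrist"]:
    c=viewer.camera_info(n); im=viewer.grab_frame(n)
    print(n,c)
    cv2.imwrite(f"pics/{n}0.png",im[:,:,::-1])
E
```

```text
pics
{'clock': 0.0, 'qpos': array([ 1.25379227,  0.52203725, -0.0363402 ,  1.59998701,  0.02123723,
        1.02112173, -0.11280859]), 'qd': array([ 0.00052828, -0.00066333, -0.00045091, -0.00164988,  0.00022073,
        0.0001481 ,  0.00125891]), 'joint_efforts': array([-4.61072668e-04, -9.27119637e+01,  1.97923690e+00, -3.69937456e+01,
        1.78656040e-02,  7.94914900e-03,  1.99060361e-05]), 'position': array([ 0.15256992, -0.60574381,  0.23071864]), 'tool_rot': array([-3.14043046e+00,  1.09118814e-04,  2.46815742e-01]), 'force': array([-0.2699231 , -0.07425389, -0.21291771]), 'moment': array([-0.05853115,  0.0174777 ,  0.00068539]), 'grip_width': 0.08535607787374179}
scene {'K': array([[362.49359068,   0.        , 316.51297332],
       [  0.        , 362.49359068, 197.04639202],
       [  0.        ,   0.        ,   1.        ]]), 'D': array([-0.04754634,  0.        ,  0.        ,  0.        ,  0.        ]), 'R': array([[ 5.22661600e-01, -8.52540071e-01,  5.28353383e-04],
       [-3.13831016e-01, -1.92974637e-01, -9.29661704e-01],
       [ 7.92675814e-01,  4.85732660e-01, -3.68
[... 294 characters left out ...]
  ,  0.        ]), 'R': array([[-0.84023177, -0.54217659,  0.00742467],
       [-0.22920088,  0.34272531, -0.91104682],
       [ 0.49140364, -0.76719222, -0.41223605]]), 't': array([0.44078547, 0.18943493, 0.73526928])}
wrist {'K': array([[318.14461823,   0.        , 321.42631956],
       [  0.        , 318.14461823, 204.45109525],
       [  0.        ,   0.        ,   1.        ]]), 'D': array([0.01582301, 0.        , 0.        , 0.        , 0.        ]), 'R': array([[ 2.44590157e-01, -9.69626347e-01, -6.35040526e-04],
       [-9.24565366e-01, -2.33420671e-01,  3.01153905e-01],
       [-2.92154992e-01, -7.30721442e-02, -9.53575337e-01]]), 't': array([-0.62331221, -0.04044564,  0.37940779])}
```

View pics/scene0.png

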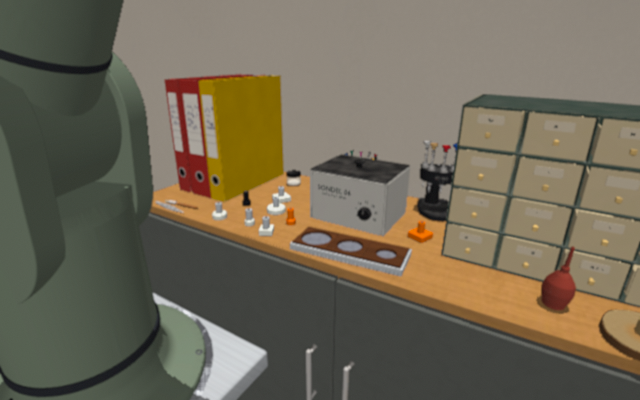

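View pics/side0.png

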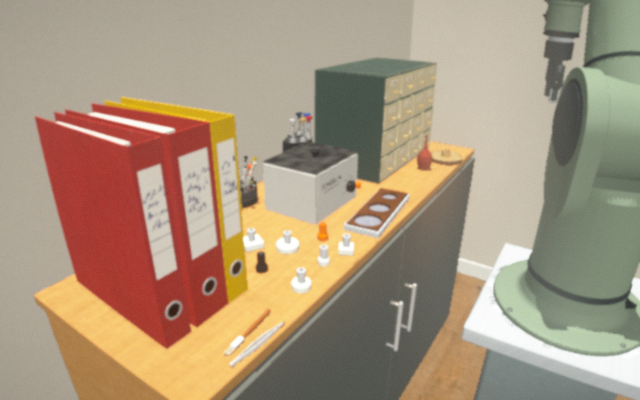

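View pics/wrist0.png

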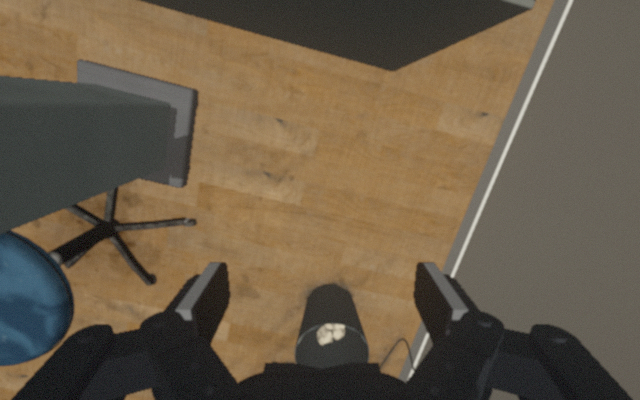

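The wrist camera sees only the floor. In the scene and side views the dies stand between the folders and the tray, so I'll enlarge those.

Run:
```python
import cv2,numpy as np
a=cv2.imread("pics/scene0.png")[165:280,150:420]
b=cv2.imread("pics/side0.png")[180:310,220:420]
cv2.imwrite("pics/s1.png",cv2.resize(a,(270*29//10,115*29//10),interpolation=cv2.INTER_CUBIC))
cv2.imwrite("pics/d1.png",cv2.resize(b,(800,520),interpolation=cv2.INTER_CUBIC))
```

```text
(no output)
```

View pics/s1.png

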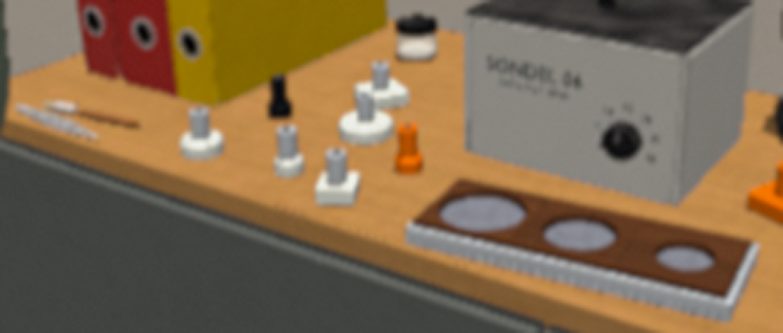

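View pics/d1.png

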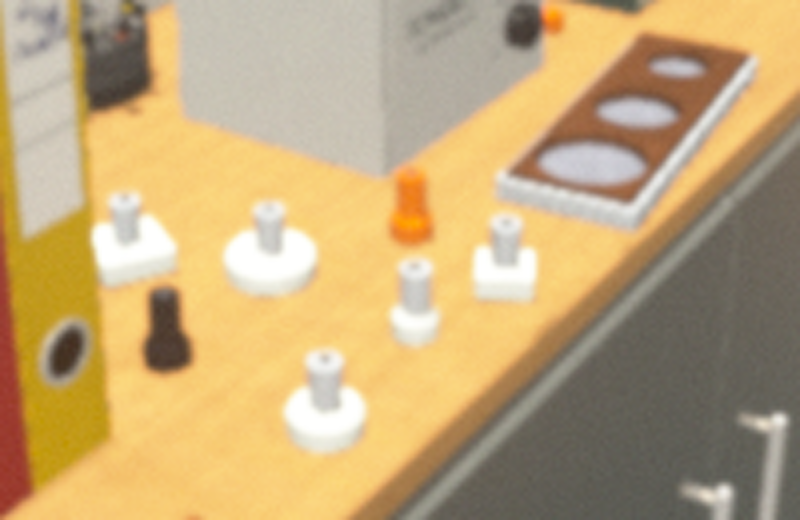

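Candidates, in full-picture pixels (scene / side):

| Object | Scene | Side |
|---|---|---|
| die_36, round | (218,203) | (301,270) |
| die_24, round | (249,210) | (324,247) |
| die_48, round | (276,198) | (287,232) |
| square_30 | (266,218) | (347,236) |
| square_40 | (281,187) | (251,230) |
| black look-alike | (246,200) | (262,262) |
| orange look-alike | (291,216) | (323,232) |

The white round-footed ones are the three I want. In the scene view the recesses run large, middle, small from left to right.

```bash
cat > h.py <<'E'
import numpy as np, cv2
from workcell import bot, viewer, workorder
def ray(c,p):
    u=cv2.undistortPoints(np.array([[p]],float),c["K"],c["D"])[0,0]
    R=np.array(c["R"]);t=np.array(c["t"])
    return -R.T@t, R.T@np.array([u[0],u[1],1.])
def onz(c,p,z):
    o,d=ray(c,p); return (o+d*(z-o[2])/d[2])
def proj(c,X):
    return cv2.projectPoints(np.array(X,float).reshape(-1,3),cv2.Rodrigues(np.array(c["R"]))[0],np.array(c["t"]),c["K"],c["D"])[0][:,0]
E
python3 - <<'E'
from h import *
np.set_printoptions(precision=4,suppress=True)
cs=viewer.camera_info("scene");cd=viewer.camera_info("side")
P={"d36":((198,111),(324,358),.038),"d24":((288,129),(415,267),.038),"d48":((366,97),(268,209),.038),"s30":((337,152),(506,222),.038),"s40":((381,65),(125,199),.038),
"n64":((482,212),(592,162),.014),"n52":((580,234),(637,111),.014),"n40":((685,258),(677,67),.014), "blk":((280,80),(165,293),.038),"org":((406,128),(411,175),.038)}
for k,(a,b,z) in P.items():
    a=(150+a[0]/2.9-.3,165+a[1]/2.9-.3); b=(220+b[0]/4-.4,180+b[1]/4-.4)
    print(k,onz(cs,a,z),onz(cd,b,z))
E
```

```text
d36 [0.432  0.2184 0.038 ] [0.4335 0.2116 0.038 ]
d24 [0.4431 0.1278 0.038 ] [0.4423 0.1227 0.038 ]
d48 [0.5321 0.1165 0.038 ] [0.5369 0.1158 0.038 ]
s30 [0.4291 0.0657 0.038 ] [0.4277 0.0596 0.038 ]
s40 [0.6045 0.1542 0.038 ] [0.6055 0.1488 0.038 ]
n64 [ 0.4428 -0.0573  0.014 ] [ 0.4422 -0.0663  0.014 ]
n52 [ 0.4509 -0.1334  0.014 ] [ 0.4505 -0.1421  0.014 ]
n40 [ 0.4583 -0.209   0.014 ] [ 0.4579 -0.2161  0.014 ]
blk [0.5243 0.2088 0.038 ] [0.5279 0.2087 0.038 ]
org [0.495  0.0474 0.038 ] [0.4959 0.0432 0.038 ]
```

Run:
```python
from h import *
np.set_printoptions(precision=3,suppress=True)
cs=viewer.camera_info("scene")
for k,p in {"bulb":(557,308),"drawerL":(443,244),"drawerR":(600,292),"bathFL":(312,215),"bathFR":(388,231),"plate":(610,335),"orange sq":(420,238)}.items():
    print(k,onz(cs,p,0))
for z in (.1,.13,.16,.2): print(z,onz(cs,(393,183),z))
```

```text
bulb [ 0.462 -0.505  0.   ]
drawerL [ 0.583 -0.291  0.   ]
drawerR [ 0.55  -0.573  0.   ]
bathFL [0.564 0.029 0.   ]
bathFR [ 0.58  -0.167  0.   ]
plate [ 0.43  -0.576  0.   ]
orange sq [ 0.584 -0.241  0.   ]
0.1 [ 0.627 -0.154  0.1  ]
0.13 [ 0.545 -0.182  0.13 ]
0.16 [ 0.462 -0.21   0.16 ]
0.2 [ 0.352 -0.248  0.2  ]
```

move_arm:
  plan:
    - [1, -0.6, 0, 0, 0, 0.04]
    - [1, -0.6, 0, 0, 0, 0.0386]

```text
clock: 0.35
position: [0.1957, -0.567, 0.2309]
tool_rot: [-3.141, 0.0, -0.007]
force: [0.7, -0.0, 0.4]
grip_width: 0.0853
```

move_arm:
  plan:
    - [0.75, -0.98, 0, 0, 0, 0]
    - [0.75, -0.98, 0, 0, 0, 0]
    - [0.75, -0.98, 0, 0, 0, 0]
    - [0.75, -0.98, 0, 0, 0, 0]
    - [0.75, -0.98, 0, 0, 0, 0]
  claw: 0.05

```text
clock: 0.85
position: [0.2906, -0.4438, 0.2312]
tool_rot: [-3.141, 0.0, -0.0]
force: [0.8, -0.0, 0.8]
grip_width: 0.0401
```

move_arm:
  plan:
    - [0.75, -0.98, 0, 0, 0, 0]
    - [0.75, -0.98, 0, 0, 0, 0]
    - [0.75, -0.98, 0, 0, 0, 0]
    - [0.75, -0.98, 0, 0, 0, 0]
    - [0.75, -0.98, 0, 0, 0, 0]

```text
clock: 1.35
position: [0.3843, -0.3214, 0.2312]
tool_rot: [-3.142, 0.0, -0.0]
force: [0.4, -1.0, 0.3]
grip_width: 0.0407
```

move_arm:
  plan:
    - [0.3, -1, 0, 0, 0, 0]
    - [0.3, -1, 0, 0, 0, 0]
    - [0.2, -1, 0, 0, 0, 0]
    - [0, -1, 0, 0, 0, 0]
    - [0, -1, 0, 0, 0, 0]

```text
clock: 1.85
position: [0.4037, -0.1964, 0.2312]
tool_rot: [-3.141, 0.0, 0.0]
force: [0.4, 1.0, -0.1]
grip_width: 0.0403
```

move_arm:
  plan:
    - [0, -1, 0, 0, 0, 0]
    - [0, -1, 0, 0, 0, 0]
    - [0, -0.6, 0, 0, 0, 0]
    - [0, 0, 0, 0, 0, 0]

```text
clock: 2.25
position: [0.4038, -0.1309, 0.2313]
tool_rot: [-3.141, 0.0, 0.002]
force: [-0.2, 0.3, 0.2]
grip_width: 0.0404
```

Run:
```python
from h import *
c=viewer.camera_info("wrist");im=viewer.grab_frame("wrist")
np.save("w1.npy",{k:np.array(v) for k,v in c.items()},allow_pickle=True)
cv2.imwrite("pics/w1.png",im[:,:,::-1]); o=bot.observe();print(o["position"],o["qpos"])
```

```text
[ 0.40386508 -0.13216485  0.23136278] [ 0.3400775   0.20822734 -0.18874283  2.08837489  0.05171766  0.84916815
 -1.44837608]
```

View pics/w1.png

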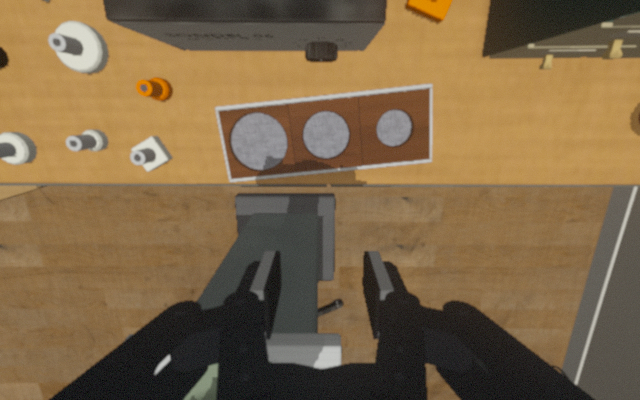

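The wrist view shows the three recesses at (259,141), (326,135) and (394,128), going large, middle, small. The dies are on the left.

Run:
```python
from h import *
np.set_printoptions(precision=4,suppress=True)
c=np.load("w1.npy",allow_pickle=True).item(); im=cv2.imread("pics/w1.png")
hsv=cv2.cvtColor(im,cv2.COLOR_BGR2HSV)
for n,(x,y),r in (("n64",(259,141),36),("n52",(326,135),30),("n40",(394,128),24)):
    m=np.zeros(im.shape[:2],np.uint8);cv2.circle(m,(x,y),r,255,-1)
    g=((hsv[...,1]<70)&(hsv[...,2]>100)&(m>0)).astype(np.uint8)
    k=cv2.findContours(g,0,cv2.CHAIN_APPROX_NONE)[0];k=max(k,key=cv2.contourArea)
    k=cv2.convexHull(k)
    W=np.array([onz(c,p[0],.018)[:2] for p in k.astype(float)])
    (cx,cy),R=cv2.minEnclosingCircle((W*1000).astype(np.float32)); W2=np.array([onz(c,p[0],.010)[:2] for p in k.astype(float)])
    print(n,cx,cy,R*2,cv2.minEnclosingCircle((W2*1000).astype(np.float32)))
for n,p in (("d48 top",(58,42)),("d24 top",(74,143)),("s30",(138,157)),("d36?",(4,150))): print(n,onz(c,p,.038))
for n,p in (("d48 foot",(79,47)),("d24",(92,140))): print(n,onz(c,p,.014))
```

```text
n64 439.6912536621094 -60.74928665161133 63.08340072631836 ((438.7973327636719, -59.19800567626953), 32.25017547607422)
n52 447.2113342285156 -134.50181579589844 51.75185775756836 ((446.486328125, -134.60720825195312), 26.45714569091797)
n40 454.7406921386719 -208.64764404296875 39.60343551635742 ((454.184814453125, -210.41854858398438), 20.246492385864258)
d48 top [0.5332 0.1187 0.038 ]
d24 top [0.4393 0.1262 0.038 ]
s30 [0.4252 0.0632 0.038 ]
d36? [0.4316 0.1989 0.038 ]
d48 foot [0.5328 0.1166 0.014 ]
d24 [0.4399 0.1241 0.014 ]
```

move_arm:
  plan:
    - [0, -1, 0, 0, 0, 0]
    - [0, -1, 0, 0, 0, 0]
    - [0, -1, 0, 0, 0, 0]
    - [0, -1, 0, 0, 0, 0]
    - [0, -1, 0, 0, 0, 0]

```text
clock: 2.8
position: [0.404, -0.0076, 0.2313]
tool_rot: [3.141, -0.0, -0.002]
force: [0.7, 0.4, -0.0]
grip_width: 0.0405
```

move_arm:
  plan:
    - [0, -1, 0.2, 0, 0, 0]
    - [0, -1, 0.2, 0, 0, 0]
    - [0, -1, 0.2, 0, 0, 0]
    - [0, -1, 0.2, 0, 0, 0]
    - [0, -1, 0.2, 0, 0, 0]

```text
clock: 3.3
position: [0.4043, 0.1175, 0.2061]
tool_rot: [3.141, -0.0, -0.002]
force: [-0.8, -0.3, -0.1]
grip_width: 0.0406
```

move_arm:
  plan:
    - [0, 0, 0, 0, 0, 0]
    - [0, 0, 0, 0, 0, 0]

```text
clock: 3.5
position: [0.4041, 0.1168, 0.2061]
tool_rot: [3.141, 0.001, -0.0]
force: [0.0, -0.4, 0.6]
grip_width: 0.0406
```

Run:
```python
from h import *
c=viewer.camera_info("wrist");im=viewer.grab_frame("wrist")
np.save("w2.npy",{k:np.array(v) for k,v in c.items()},allow_pickle=True)
cv2.imwrite("pics/w2.png",im[:,:,::-1]); o=bot.observe();print(o["position"],o["qpos"])
```

```text
[0.40411884 0.11637043 0.20620881] [-0.10961045  0.25067937 -0.36554922  2.12062337  0.12537513  0.79063847
 -2.12515324]
```

View pics/w2.png

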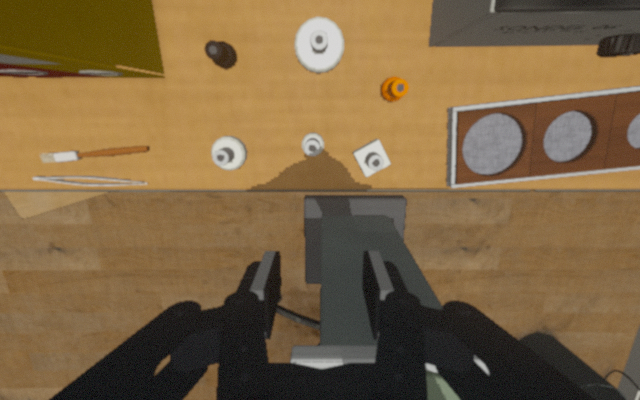

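The choice holds in this view. die_36 is at (228,153), die_24 at (313,144) and die_48 at (320,45), all with round white feet. square_30 is at (373,158), orange at (395,89) and black at (221,54). Next a close crop and measurement.

Run:
```python
from h import *
np.set_printoptions(precision=4,suppress=True)
c=np.load("w2.npy",allow_pickle=True).item(); im=cv2.imread("pics/w2.png")
hsv=cv2.cvtColor(im,cv2.COLOR_BGR2HSV)
g=((hsv[...,1]<60)&(hsv[...,2]>110)).astype(np.uint8)
for n,(x,y),r in (("d36",(228,153),24),("d24",(313,144),17),("d48",(320,45),32)):
    m=np.zeros(im.shape[:2],np.uint8);cv2.circle(m,(x,y),r,1,-1)
    k=cv2.findContours(g*m,0,cv2.CHAIN_APPROX_NONE)[0];k=cv2.convexHull(max(k,key=cv2.contourArea))
    W=np.array([onz(c,p[0],.014)[:2]*1000 for p in k.astype(float)],np.float32)
    print(n,cv2.minEnclosingCircle(W))
for n,p in (("d36",(224,156)),("d24",(312,148)),("d48",(319.5,39))): print(n,onz(c,p,.038))
cv2.imwrite("pics/c2.png",cv2.resize(im[10:190,200:400],(800,720)[0:2],interpolation=cv2.INTER_CUBIC)[:600])
cv2.imwrite("pics/c2.png",cv2.resize(im[10:190,200:400],(660,594),interpolation=cv2.INTER_CUBIC))
```

```text
d36 ((430.5869445800781, 215.1783447265625), 18.468908309936523)
d24 ((439.751953125, 127.49247741699219), 12.092885971069336)
d48 ((532.6802368164062, 119.93702697753906), 23.707910537719727)
d36 [0.4311 0.2127 0.038 ]
d24 [0.4389 0.1268 0.038 ]
d48 [0.5336 0.1193 0.038 ]
```

View pics/c2.png

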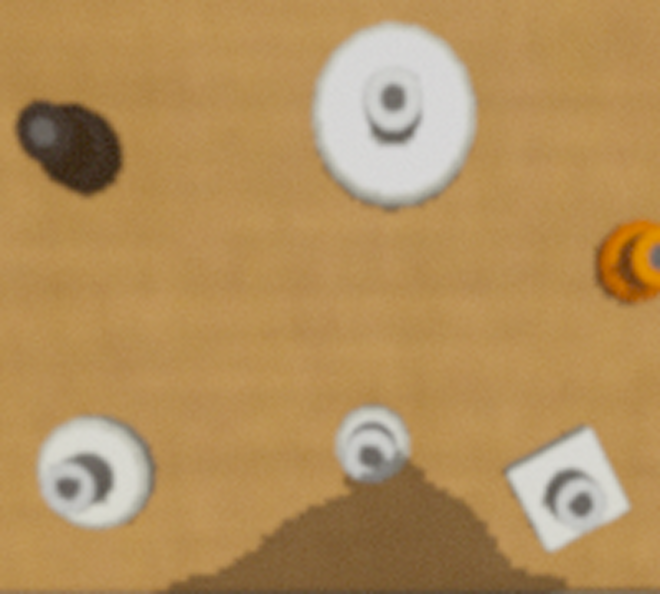

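The crop confirms three round white feet and a square one. Descending on die_24.

move_arm:
  plan:
    - [0.5, -0.13, 0.7, 0, 0, 0]
    - [0.5, -0.13, 0.8, 0, 0, 0]
    - [0.44, -0.13, 0.9, 0, 0, 0]
    - [0, 0, 0.9, 0, 0, 0]
    - [0, 0, 0.9, 0, 0, 0]

```text
clock: 4.05
position: [0.4404, 0.1258, 0.1005]
tool_rot: [3.141, -0.0, -0.002]
force: [1.0, 0.0, 0.2]
grip_width: 0.0406
```

move_arm:
  plan:
    - [0, 0, 0, 0, 0, 0]

```text
clock: 4.15
position: [0.4389, 0.1255, 0.0995]
tool_rot: [3.14, 0.003, -0.002]
force: [0.0, -0.5, 1.2]
grip_width: 0.0406
```

move_arm:
  plan:
    - [0.02, -0.04, 0.9, 0, 0, 0]
    - [0, 0, 0.9, 0, 0, 0]
    - [0, 0, 0.9, 0, 0, 0]
    - [0, 0, 0.56, 0, 0, 0]
    - [0, 0, 0, 0, 0, 0]

```text
clock: 4.65
position: [0.4403, 0.1273, 0.0195]
tool_rot: [3.141, 0.001, -0.001]
force: [-0.2, -0.0, 0.3]
grip_width: 0.0408
```

Run:
```python
from h import *
im=viewer.grab_frame("wrist")
cv2.imwrite("pics/w3.png",im[:,:,::-1]); o=bot.observe();print(o["position"],o["qpos"])
```

```text
[0.44070106 0.12762301 0.02035975] [-0.25128412  0.64179047 -0.20843081  2.15740761  0.34754795  0.37367955
 -2.31608014]
```

View pics/w3.png

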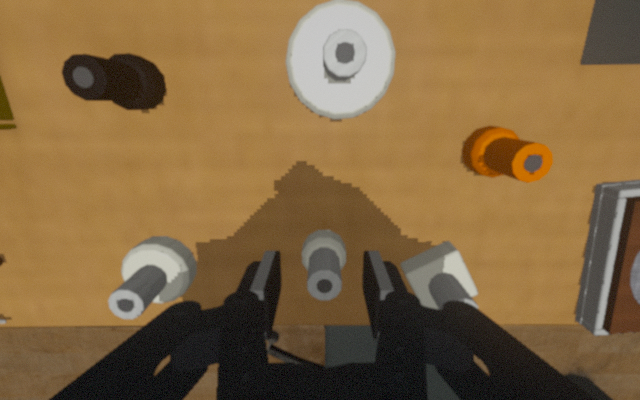

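The shank at (323,285) is centred between the fingers. Closing.

move_arm:
  plan:
    - [0, 0, 0, 0, 0, 0]
    - [0, 0, 0, 0, 0, 0]
    - [0, 0, 0, 0, 0, 0]
    - [0, 0, 0, 0, 0, 0]
  claw: 1
  force: 40

```text
clock: 5.1
position: [0.4412, 0.1281, 0.0209]
tool_rot: [-3.141, -0.002, -0.001]
force: [-0.9, -2.7, 10.4]
grip_width: 0.0129
```

move_arm:
  plan:
    - [0, 0, -0.5, 0, 0, 0]
    - [0, 0, -1, 0, 0, 0]
    - [0, 0, -1, 0, 0, 0]
    - [0, 0, -1, 0, 0, 0]
    - [0, 0, 0, 0, 0, 0]

```text
clock: 5.6
position: [0.4418, 0.1286, 0.1109]
tool_rot: [-3.14, -0.005, -0.001]
force: [-0.1, 0.9, -1.3]
grip_width: 0.0133
```

Run:
```python
from h import *
im=viewer.grab_frame("wrist");s=viewer.grab_frame("side")
cv2.imwrite("pics/w4.png",np.vstack([im[150:400,:,::-1],cv2.resize(s[130:270,200:440,::-1],(640,373))])[:600]); o=bot.observe();print(o["position"],o["force"])
```

```text
[0.44074688 0.12811571 0.1083618 ] [ 0.31196205 -0.45410424 -1.63499299]
```

View pics/w4.png

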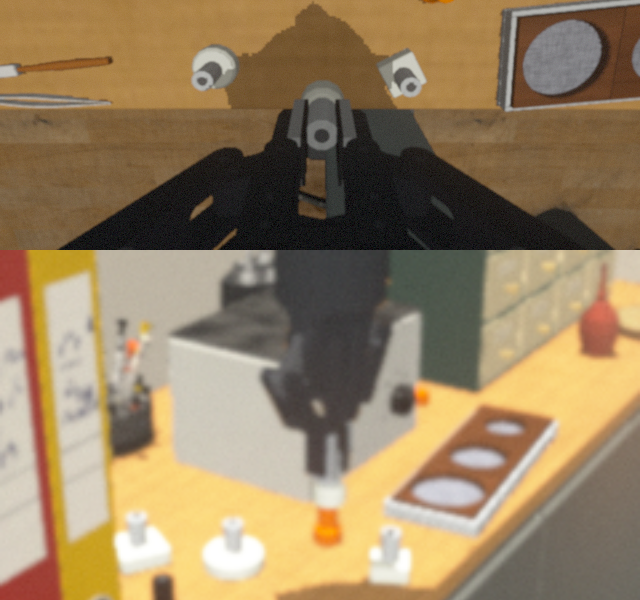

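Run:
```python
from h import *
o=bot.observe();c=viewer.camera_info("wrist");p=o["position"]
print(p,proj(c,[p,p+[0,0,.019],p+[.011,0,.019],p+[-.011,0,.019]]))
im=cv2.imread("pics/w4.png")[60:230,220:420]
cv2.imwrite("pics/c4.png",cv2.resize(im,(700,595),interpolation=cv2.INTER_CUBIC))
```

```text
[0.44074688 0.12811571 0.1083618 ] [[323.21929656 262.75967856]
 [323.4393582  283.16254898]
 [323.48104046 260.7120538 ]
 [323.39983208 304.62116588]]
```

View pics/c4.png

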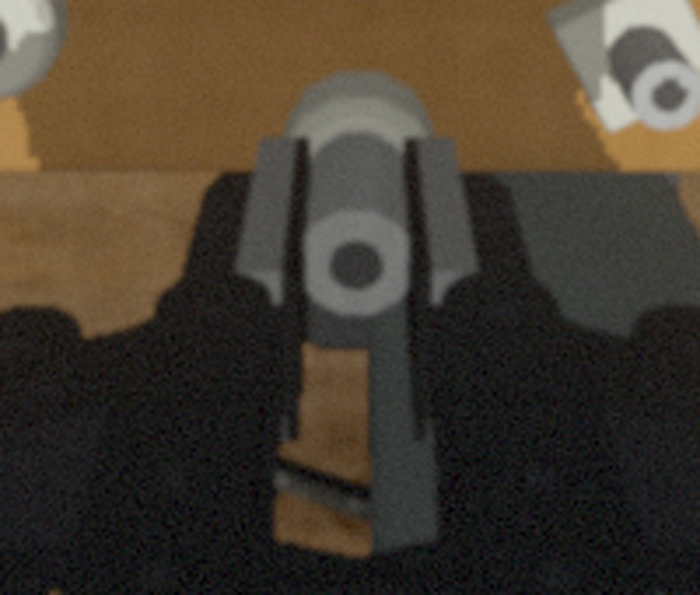

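move_arm:
  plan:
    - [0, 0.5, 0, 0, 0, 0]
    - [0.1, 1, 0, 0, 0, 0]
    - [0.1, 1, 0, 0, 0, 0]
    - [0.1, 1, 0, 0, 0, 0]
    - [0.1, 1, 0, 0, 0, 0]

```text
clock: 6.2
position: [0.4496, 0.0139, 0.1066]
tool_rot: [3.141, 0.002, -0.0]
force: [-0.3, 0.1, -2.2]
grip_width: 0.0128
```

move_arm:
  plan:
    - [0.1, 1, 0, 0, 0, 0]
    - [0.05, 1, 0, 0, 0, 0]
    - [0, 1, 0, 0, 0, 0]
    - [0, 1, 0, 0, 0, 0]
    - [0, 1, 0, 0, 0, 0]

```text
clock: 6.7
position: [0.453, -0.1109, 0.1066]
tool_rot: [-3.141, 0.002, -0.0]
force: [-0.1, 0.5, -0.8]
grip_width: 0.013
```

move_arm:
  plan:
    - [0, 1, 0, 0, 0, 0]
    - [0, 1, 0, 0, 0, 0]
    - [0, 1, 0, 0, 0, 0]
    - [0, 0.9, 0, 0, 0, 0]
    - [0, 0, 0, 0, 0, 0]

```text
clock: 7.2
position: [0.4525, -0.2102, 0.1064]
tool_rot: [3.141, 0.002, -0.004]
force: [0.2, 1.1, -1.4]
grip_width: 0.013
```

move_arm:
  plan:
    - [0.08, -0.04, 0.8, 0, 0, 0]
    - [0, 0, 0.8, 0, 0, 0]
    - [0, 0, 0.7, 0, 0, 0]
    - [0, 0, 0.45, 0, 0, 0]
    - [0, 0, 0, 0, 0, 0]

```text
clock: 7.7
position: [0.4549, -0.2052, 0.0371]
tool_rot: [-3.14, 0.003, 0.0]
force: [0.3, -0.8, -1.5]
grip_width: 0.0131
```

Run:
```python
from h import *
im=viewer.grab_frame("wrist");o=bot.observe()
cv2.imwrite("pics/w5.png",im[:,:,::-1]); print(o["position"],o["force"])
```

```text
[ 0.45549234 -0.20549438  0.03809166] [ 0.20491128 -0.19811104  0.05868288]
```

View pics/w5.png

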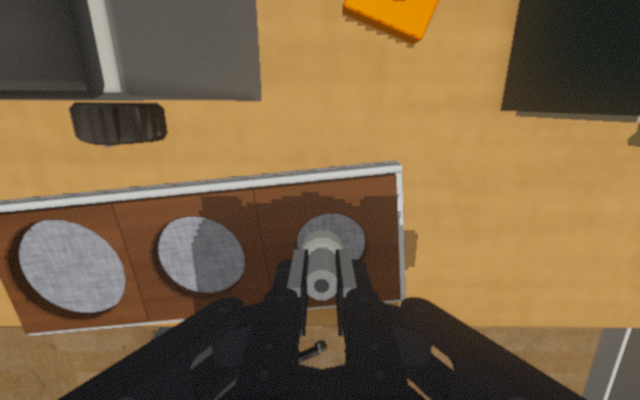

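move_arm:
  plan:
    - [0, 0.2, 0, 0, 0, 0]
    - [0, 0, 0.2, 0, 0, 0]
    - [0, 0, 0.08, 0, 0, 0]
    - [0, 0, 0, 0, 0, 0]

```text
clock: 8.15
position: [0.456, -0.2108, 0.0315]
tool_rot: [-3.142, 0.0, -0.0]
force: [-0.1, -0.0, -0.2]
grip_width: 0.0134
```

Run:
```python
from h import *
o=bot.observe();c=viewer.camera_info("wrist")
im=viewer.grab_frame("wrist")
print(o["position"],o["force"],proj(c,[[.4545,-.209,.018]]))
cv2.imwrite("pics/w6.png",cv2.resize(im[180:330,240:420,::-1],(720,600)))
```

```text
[ 0.45597293 -0.2107876   0.03146026] [-0.0843907  -0.02784648 -0.23280035] [[319.81093904 253.38063207]]
```

View pics/w6.png

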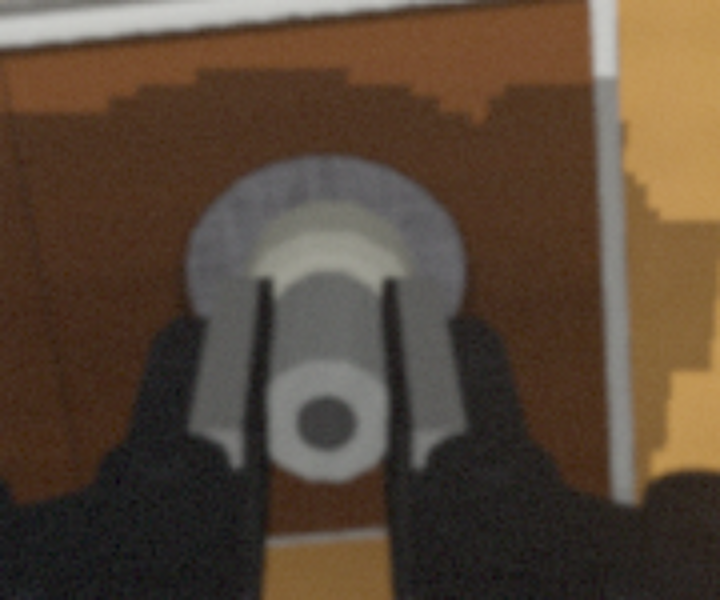

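Centred in the recess. Lowering the last millimetre or so, then releasing.

move_arm:
  plan:
    - [0, 0, 0.04, 0, 0, 0]
    - [0, 0, 0.03, 0, 0, 0]
    - [0, 0, 0, 0, 0, 0]

```text
clock: 8.5
position: [0.4564, -0.211, 0.0308]
tool_rot: [3.141, -0.001, -0.0]
force: [-4.9, 0.1, 22.6]
grip_width: 0.0131
```

move_arm:
  plan:
    - [0, 0, 0, 0, 0, 0]
    - [0, 0, 0, 0, 0, 0]
    - [0, 0, 0, 0, 0, 0]
  claw: 0.05

```text
clock: 8.8
position: [0.4561, -0.2108, 0.0298]
tool_rot: [-3.142, -0.0, -0.0]
force: [-0.5, 0.2, -0.1]
grip_width: 0.0407
```

move_arm:
  plan:
    - [0, 0, -0.5, 0, 0, 0]
    - [0, 0, -1, 0, 0, 0]
    - [0, 0, -1, 0, 0, 0]
    - [0, 0, -1, 0, 0, 0]
    - [0, 0, 0, 0, 0, 0]

```text
clock: 9.3
position: [0.4574, -0.2114, 0.1208]
tool_rot: [3.14, -0.004, -0.0]
force: [-0.3, 1.1, -0.2]
grip_width: 0.0407
```

Run:
```python
from h import *
im=viewer.grab_frame("wrist")
cv2.imwrite("pics/w7.png",im[:,:,::-1]);print(bot.observe()["position"])
```

```text
[ 0.45674704 -0.2112249   0.11919837]
```

View pics/w7.png

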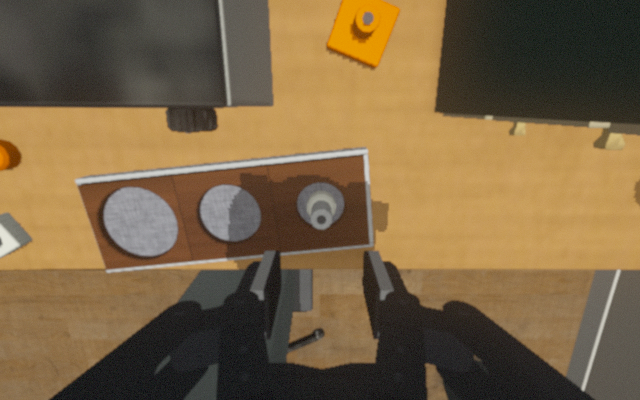

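die_24 is standing in its recess at (320,208). Next is die_36.

move_arm:
  plan:
    - [0, -0.6, 0, 0, 0, 0]
    - [0, -1, 0, 0, 0, 0]
    - [-0.2, -1, 0, 0, 0, 0]
    - [-0.2, -1, 0, 0, 0, 0]
    - [-0.2, -1, 0, 0, 0, 0]

```text
clock: 9.85
position: [0.4404, -0.0948, 0.1169]
tool_rot: [-3.141, 0.001, -0.0]
force: [0.7, 1.2, -0.3]
grip_width: 0.0405
```

move_arm:
  plan:
    - [-0.2, -1, 0, 0, 0, 0]
    - [-0.2, -1, 0, 0, 0, 0]
    - [-0.2, -1, 0, 0, 0, 0]
    - [0, -1, 0, 0, 0, 0]
    - [0, -1, 0, 0, 0, 0]

```text
clock: 10.35
position: [0.4255, 0.0301, 0.117]
tool_rot: [3.141, 0.001, -0.0]
force: [1.2, 0.4, -0.7]
grip_width: 0.0407
```

move_arm:
  plan:
    - [0, -1, 0, 0, 0, 0]
    - [0, -1, 0, 0, 0, 0]
    - [0, -1, 0, 0, 0, 0]
    - [0, -1, 0, 0, 0, 0]
    - [0, -1, 0, 0, 0, 0]

```text
clock: 10.85
position: [0.4256, 0.1551, 0.117]
tool_rot: [3.141, 0.001, -0.0]
force: [-0.3, 0.2, 0.1]
grip_width: 0.0405
```

move_arm:
  plan:
    - [0, -0.8, 0, 0, 0, -0.015]
    - [0, 0, 0, 0, 0, -0.016]
    - [0, 0, 0, 0, 0, 0]

```text
clock: 11.15
position: [0.4256, 0.1745, 0.1169]
tool_rot: [3.141, 0.001, 0.099]
force: [-0.1, -0.8, 0.2]
grip_width: 0.0404
```

Run:
```python
from h import *
o=bot.observe();c=viewer.camera_info("wrist")
np.save("w8.npy",{k:np.array(v) for k,v in c.items()},allow_pickle=True)
im=viewer.grab_frame("wrist")
cv2.imwrite("pics/w8.png",im[:,:,::-1]);print(o["position"],o["tool_rot"],o["qpos"])
```

```text
[0.42561971 0.17449396 0.1168809 ] [3.14144860e+00 1.04932663e-03 9.93442393e-02] [-0.22925184  0.46335368 -0.36736557  2.10816954  0.2806059   0.61681514
 -2.26332427]
```

View pics/w8.png

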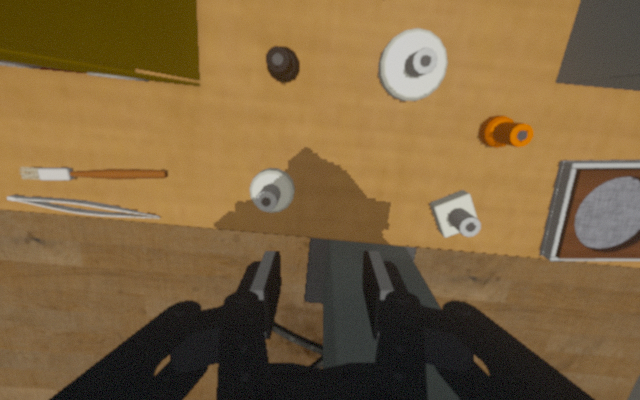

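Run:
```python
from h import *
np.set_printoptions(precision=4,suppress=True)
c=np.load("w8.npy",allow_pickle=True).item();im=cv2.imread("pics/w8.png")
hsv=cv2.cvtColor(im,cv2.COLOR_BGR2HSV)
g=((hsv[...,1]<60)&(hsv[...,2]>90)).astype(np.uint8)
for n,(x,y),r in (("d36",(271,190),27),("d48",(413,64),40)):
    m=np.zeros(im.shape[:2],np.uint8);cv2.circle(m,(x,y),r,1,-1)
    k=cv2.findContours(g*m,0,cv2.CHAIN_APPROX_NONE)[0];k=cv2.convexHull(max(k,key=cv2.contourArea))
    print(n,cv2.minEnclosingCircle(np.array([onz(c,p[0],.014)[:2]*1000 for p in k.astype(float)],np.float32)))
print(onz(c,(265.5,200),.038),onz(c,(424,61),.038))
p=np.array([.4256,.1745]);y=.0993
for t in ([.431,.2135],):
    d=np.array(t)-p; print(d[0]*np.cos(y)+d[1]*np.sin(y), d[0]*np.sin(y)-d[1]*np.cos(y))
```

```text
d36 ((431.15545654296875, 216.1277313232422), 18.4572696685791)
d48 ((532.5816040039062, 121.37150573730469), 24.221729278564453)
[0.4305 0.2169 0.038 ] [0.533  0.1206 0.038 ]
0.009239737230219317 -0.0382725391882548
```

move_arm:
  plan:
    - [0.19, -0.82, 0, 0, 0, 0]
    - [0.19, -0.81, 0, 0, 0, 0]
    - [0, 0, 0.8, 0, 0, 0]
    - [0, 0, 0.8, 0, 0, 0]
    - [0, 0, 0, 0, 0, 0]

```text
clock: 11.7
position: [0.4305, 0.2146, 0.0755]
tool_rot: [3.14, 0.003, 0.096]
force: [-0.7, -0.1, -0.5]
grip_width: 0.0407
```

Run:
```python
from h import *
o=bot.observe();c=viewer.camera_info("wrist")
im=viewer.grab_frame("wrist");s=viewer.grab_frame("side")
cv2.imwrite("pics/w9.png",np.hstack([im[100:,:,::-1][:, 120:520],s[50:350,100:500,::-1]]));print(o["position"],o["tool_rot"],o["qpos"])
```

```text
[0.43050067 0.21461748 0.07550526] [3.14000697 0.00326804 0.09557175] [-0.33584055  0.56236038 -0.32704582  2.07841412  0.33142688  0.55346801
 -2.3759549 ]
```

View pics/w9.png

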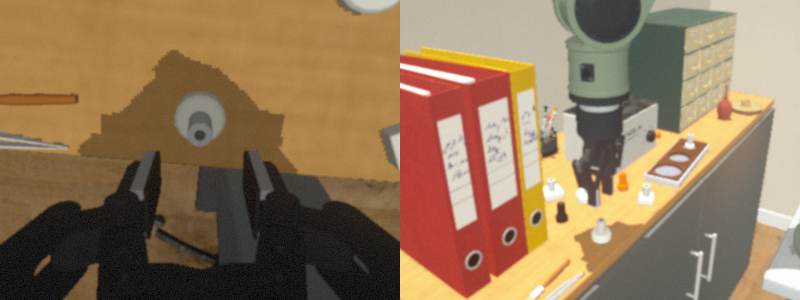

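move_arm:
  plan:
    - [0.02, -0.03, 0.8, 0, 0, 0]
    - [0, 0, 0.8, 0, 0, 0]
    - [0, 0, 0.56, 0, 0, 0]
    - [0, 0, 0, 0, 0, 0]

```text
clock: 12.2
position: [0.4318, 0.2161, 0.023]
tool_rot: [3.141, 0.001, 0.096]
force: [-0.3, 0.2, -0.0]
grip_width: 0.0402
```

Run:
```python
from h import *
o=bot.observe();c=viewer.camera_info("wrist")
im=viewer.grab_frame("wrist")
cv2.imwrite("pics/w10.png",im[:,:,::-1]);print(o["position"],o["tool_rot"],o["qpos"],proj(c,o["position"]+[0,0,.019]))
```

```text
[0.43184316 0.21610503 0.02298614] [3.14098926e+00 9.78957548e-04 9.64111634e-02] [-0.38907088  0.66013646 -0.26106904  2.09395208  0.38628384  0.43375453
 -2.42517196] [[323.84039658 283.46331275]]
```

View pics/w10.png

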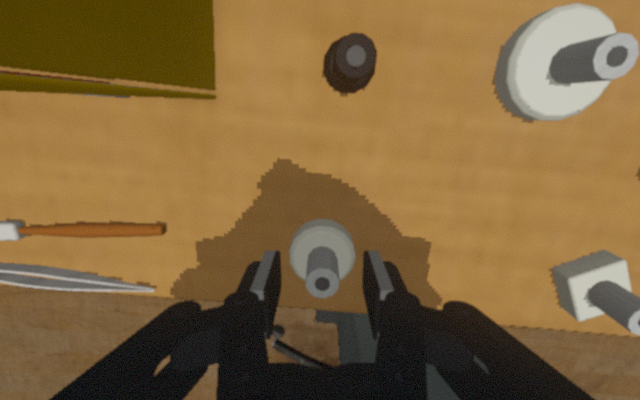

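move_arm:
  plan:
    - [0, 0, 0.03, 0, 0, 0]
    - [0, 0, 0, 0, 0, 0]
    - [0, 0, 0, 0, 0, 0]
    - [0, 0, 0, 0, 0, 0]
  claw: 1
  force: 40

```text
clock: 12.65
position: [0.4326, 0.2166, 0.0235]
tool_rot: [-3.141, -0.001, 0.097]
force: [-1.1, -2.2, 10.1]
grip_width: 0.0129
```

move_arm:
  plan:
    - [0, 0, -0.5, 0, 0, 0]
    - [0, 0, -1, 0, 0, 0]
    - [0, 0, -1, 0, 0, 0]
    - [0, 0, -1, 0, 0, 0]
    - [0, 0, 0, 0, 0, 0]

```text
clock: 13.15
position: [0.4334, 0.2171, 0.1136]
tool_rot: [-3.14, -0.004, 0.097]
force: [-0.5, 0.3, -1.0]
grip_width: 0.0128
```

move_arm:
  plan:
    - [0, 0.5, 0, 0, 0, 0.015]
    - [0, 1, 0, 0, 0, 0.016]
    - [0.1, 1, 0, 0, 0, 0]
    - [0.1, 1, 0, 0, 0, 0]
    - [0.1, 1, 0, 0, 0, 0]

```text
clock: 13.65
position: [0.4414, 0.1022, 0.1097]
tool_rot: [3.141, 0.001, -0.002]
force: [0.8, 0.5, -0.1]
grip_width: 0.0126
```

move_arm:
  plan:
    - [0.1, 1, 0, 0, 0, 0]
    - [0.1, 1, 0, 0, 0, 0]
    - [0, 1, 0, 0, 0, 0]
    - [0, 1, 0, 0, 0, 0]
    - [0, 1, 0, 0, 0, 0]

```text
clock: 14.15
position: [0.4461, -0.0227, 0.1097]
tool_rot: [3.141, 0.001, -0.002]
force: [0.7, -0.1, -0.9]
grip_width: 0.013
```

move_arm:
  plan:
    - [0, 1, 0, 0, 0, 0]
    - [0, 1, 0, 0, 0, 0]
    - [0, 1, 0, 0, 0, 0]
    - [0, 1, 0, 0, 0, 0]
    - [0, 0, 0, 0, 0, 0]

```text
clock: 14.65
position: [0.4457, -0.1245, 0.1096]
tool_rot: [3.141, 0.001, -0.006]
force: [-0.4, 1.0, 0.6]
grip_width: 0.0133
```

move_arm:
  plan:
    - [0.1, 0.44, 0.5, 0, 0, 0]
    - [0, 0, 0.8, 0, 0, 0]
    - [0, 0, 0.8, 0, 0, 0]
    - [0, 0, 0.5, 0, 0, 0]
    - [0, 0, 0, 0, 0, 0]

```text
clock: 15.15
position: [0.4484, -0.1314, 0.0433]
tool_rot: [-3.141, 0.003, 0.0]
force: [0.5, 0.1, 1.3]
grip_width: 0.0131
```

Run:
```python
from h import *
o=bot.observe();c=viewer.camera_info("wrist")
im=viewer.grab_frame("wrist")
print(o["position"],o["force"],proj(c,[[.447,-.135,.018]]))
cv2.imwrite("pics/w11.png",cv2.resize(im[180:330,230:410,::-1],(720,600)))
```

```text
[ 0.4484044  -0.13142246  0.04326221] [0.48850457 0.10615452 1.31071577] [[329.28287228 244.03323553]]
```

View pics/w11.png

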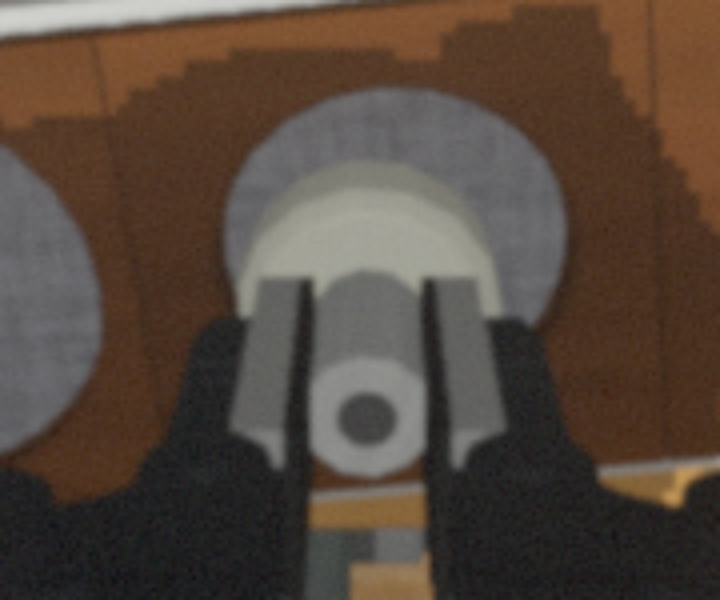

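move_arm:
  plan:
    - [0, 0.17, 0, 0, 0, 0]
    - [0, 0, 0.2, 0, 0, 0]
    - [0, 0, 0.2, 0, 0, 0]
    - [0, 0, 0, 0, 0, 0]

```text
clock: 15.6
position: [0.4493, -0.1362, 0.0347]
tool_rot: [-3.141, 0.0, -0.0]
force: [-0.1, -0.1, -0.8]
grip_width: 0.0128
```

move_arm:
  plan:
    - [0, 0, 0.03, 0, 0, 0]
    - [0, 0, 0, 0, 0, 0]

```text
clock: 15.8
position: [0.4495, -0.1361, 0.0343]
tool_rot: [-3.142, -0.0, -0.0]
force: [-0.2, 0.6, -1.1]
grip_width: 0.0129
```

move_arm:
  plan:
    - [0, 0, 0.04, 0, 0, 0]
    - [0, 0, 0, 0, 0, 0]

```text
clock: 16.0
position: [0.4496, -0.1363, 0.0335]
tool_rot: [3.141, -0.0, -0.0]
force: [-0.2, -0.7, 4.9]
grip_width: 0.0133
```

move_arm:
  plan:
    - [0, 0, 0.03, 0, 0, 0]
    - [0, 0, 0, 0, 0, 0]

```text
clock: 16.2
position: [0.4496, -0.1363, 0.0333]
tool_rot: [3.141, -0.001, -0.0]
force: [-5.4, 1.4, 23.3]
grip_width: 0.0133
```

Contact at the expected height, so I'll release.

move_arm:
  plan:
    - [0, 0, 0, 0, 0, 0]
    - [0, 0, 0, 0, 0, 0]
    - [0, 0, 0, 0, 0, 0]
  claw: 0.05

```text
clock: 16.5
position: [0.4495, -0.1362, 0.0325]
tool_rot: [-3.142, -0.0, -0.0]
force: [-0.1, 1.2, 0.0]
grip_width: 0.0404
```

move_arm:
  plan:
    - [0, 0, -0.5, 0, 0, 0]
    - [0, 0, -1, 0, 0, 0]
    - [0, 0, -1, 0, 0, 0]
    - [0, 0, -1, 0, 0, 0]
    - [0, 0, 0, 0, 0, 0]

```text
clock: 17.0
position: [0.4508, -0.1366, 0.1234]
tool_rot: [3.14, -0.004, -0.001]
force: [0.7, 0.1, -0.8]
grip_width: 0.0408
```

Run:
```python
from h import *
im=viewer.grab_frame("wrist")
cv2.imwrite("pics/w12.png",im[:,:,::-1]);print(bot.observe()["position"])
```

```text
[ 0.45019965 -0.13654543  0.12190401]
```

View pics/w12.png

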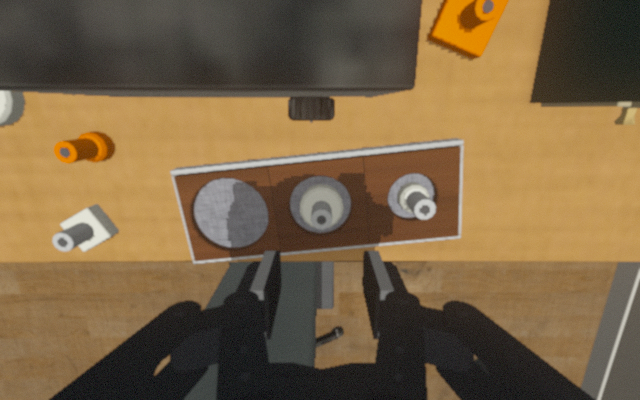

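die_36 is seated at (320,205) and die_24 is unchanged. Next is die_48.

move_arm:
  plan:
    - [0, -0.6, 0, 0, 0, 0]
    - [0, -1, 0, 0, 0, 0]
    - [0, -1, 0, 0, 0, 0]
    - [0, -1, 0, 0, 0, 0]
    - [0, -1, 0, 0, 0, 0]

```text
clock: 17.55
position: [0.449, -0.0202, 0.1197]
tool_rot: [-3.142, 0.001, -0.0]
force: [-0.8, -0.5, 0.8]
grip_width: 0.0406
```

move_arm:
  plan:
    - [0, -1, 0, 0, 0, 0]
    - [0, -1, 0, 0, 0, 0]
    - [0, -1, 0, 0, 0, 0]
    - [0, -1, 0, 0, 0, 0]
    - [0, -1, 0, 0, 0, 0]

```text
clock: 18.05
position: [0.4489, 0.1047, 0.1196]
tool_rot: [3.141, 0.001, -0.0]
force: [0.3, -0.8, 0.6]
grip_width: 0.0404
```

move_arm:
  plan:
    - [0.6, -0.7, 0, 0, 0, 0]
    - [1, 0, 0, 0, 0, 0]
    - [0.8, 0, 0, 0, 0, 0]
    - [0, 0, 0, 0, 0, 0]

```text
clock: 18.45
position: [0.511, 0.1213, 0.1194]
tool_rot: [-3.141, 0.0, -0.001]
force: [-0.8, 0.4, -0.1]
grip_width: 0.0407
```

Run:
```python
from h import *
np.set_printoptions(precision=4,suppress=True)
o=bot.observe();c=viewer.camera_info("wrist")
im=viewer.grab_frame("wrist")
np.save("w13.npy",{k:np.array(v) for k,v in c.items()},allow_pickle=True)
cv2.imwrite("pics/w13.png",im[:,:,::-1]);print(o["position"],o["tool_rot"],o["qpos"], proj(c,[.533,.1205,.038]))
```

```text
[0.511  0.1213 0.1194] [-3.1414  0.0001 -0.0009] [-0.0879  0.5384 -0.3461  1.9464  0.2725  0.7018 -2.1701] [[323.8208 181.8003]]
```

View pics/w13.png

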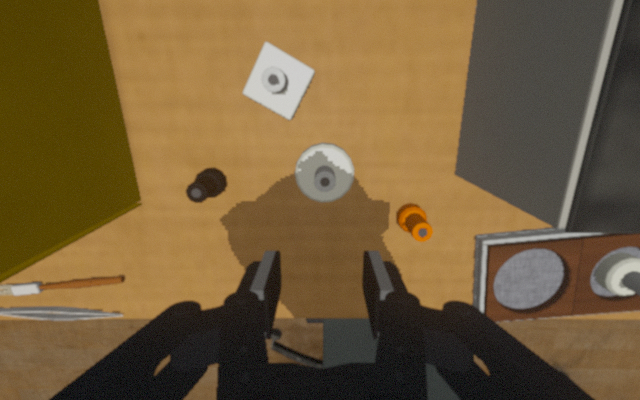

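move_arm:
  plan:
    - [0.45, 0.02, 0.5, 0, 0, 0]
    - [0.43, 0, 0.8, 0, 0, 0]
    - [0, 0, 0.8, 0, 0, 0]
    - [0, 0, 0.8, 0, 0, 0]
    - [0, 0, 0, 0, 0, 0]

```text
clock: 19.0
position: [0.5292, 0.1204, 0.0454]
tool_rot: [3.14, 0.004, 0.0]
force: [-0.4, 0.4, 0.2]
grip_width: 0.0406
```

move_arm:
  plan:
    - [0, 0, 0.5, 0, 0, 0]
    - [0, 0, 0.4, 0, 0, 0]
    - [0, 0, 0, 0, 0, 0]

```text
clock: 19.3
position: [0.5309, 0.1207, 0.0242]
tool_rot: [3.141, 0.001, -0.0]
force: [-0.1, 0.9, 0.5]
grip_width: 0.0403
```

Run:
```python
from h import *
o=bot.observe();c=viewer.camera_info("wrist")
im=viewer.grab_frame("wrist")
cv2.imwrite("pics/w14.png",im[:,:,::-1]);print(o["position"],o["tool_rot"],o["force"],proj(c,o["position"]+[0,0,.019]))
```

```text
[0.53089016 0.12067995 0.02417844] [ 3.14125135e+00  1.23127710e-03 -2.51471845e-05] [-0.12031332  0.93618415  0.54913437] [[323.53119094 283.29773966]]
```

View pics/w14.png

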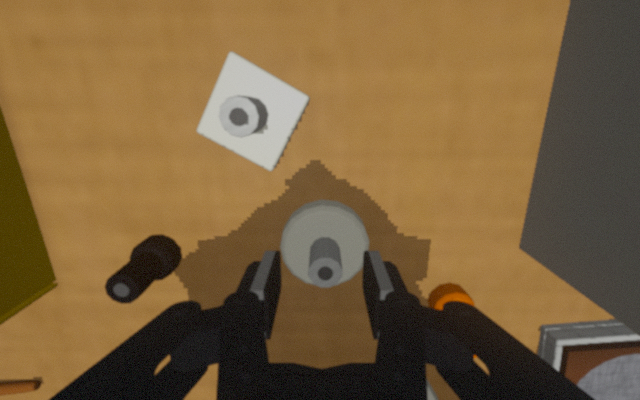

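move_arm:
  plan:
    - [0.1, 0, 0.05, 0, 0, 0]
    - [0, 0, 0, 0, 0, 0]

```text
clock: 19.55
position: [0.5346, 0.1209, 0.0242]
tool_rot: [-3.141, -0.001, -0.0]
force: [0.0, -0.5, -0.1]
grip_width: 0.0408
```

move_arm:
  plan:
    - [0, 0, 0, 0, 0, 0]
    - [0, 0, 0, 0, 0, 0]
    - [0, 0, 0, 0, 0, 0]
    - [0, 0, 0, 0, 0, 0]
  claw: 1
  force: 40

```text
clock: 19.95
position: [0.5342, 0.1209, 0.0242]
tool_rot: [-3.142, -0.0, -0.0]
force: [-0.7, -0.7, 4.6]
grip_width: 0.0131
```

move_arm:
  plan:
    - [0, 0, -0.5, 0, 0, 0]
    - [0, 0, -1, 0, 0, 0]
    - [0, 0, -1, 0, 0, 0]
    - [0, 0, -1, 0, 0, 0]
    - [0, 0, 0, 0, 0, 0]

```text
clock: 20.45
position: [0.5355, 0.1212, 0.115]
tool_rot: [-3.14, -0.005, -0.0]
force: [-0.2, -0.2, -0.4]
grip_width: 0.0129
```

move_arm:
  plan:
    - [-0.8, 0, 0, 0, 0, 0]
    - [-1, 0, 0, 0, 0, 0]
    - [-1, 0.2, 0, 0, 0, 0]
    - [-0.8, 0.6, 0, 0, 0, 0]
    - [0, 1, 0, 0, 0, 0]

```text
clock: 20.95
position: [0.4416, 0.0764, 0.1115]
tool_rot: [3.141, 0.001, 0.003]
force: [1.4, -0.7, -1.2]
grip_width: 0.0128
```

move_arm:
  plan:
    - [0, 1, 0, 0, 0, 0]
    - [0, 1, 0, 0, 0, 0]
    - [0, 1, 0, 0, 0, 0]
    - [0, 1, 0, 0, 0, 0]
    - [0, 1, 0, 0, 0, 0]

```text
clock: 21.45
position: [0.4437, -0.0502, 0.1115]
tool_rot: [3.142, 0.0, -0.0]
force: [-0.3, 0.4, -0.3]
grip_width: 0.0129
```

move_arm:
  plan:
    - [0, 0.5, 0, 0, 0, 0]
    - [0, 0, 0, 0, 0, 0]

```text
clock: 21.65
position: [0.4438, -0.063, 0.1114]
tool_rot: [3.141, 0.0, -0.003]
force: [0.3, -0.4, -1.1]
grip_width: 0.0131
```

Run:
```python
from h import *
o=bot.observe();c=viewer.camera_info("wrist")
im=viewer.grab_frame("wrist")
cv2.imwrite("pics/w15.png",im[:,:,::-1]);print(o["position"],o["tool_rot"],o["force"])
```

```text
[ 0.44376187 -0.06303027  0.11135363] [ 3.14128370e+00  1.74121532e-04 -2.64889313e-03] [ 0.2958602  -0.38757027 -1.08462313]
```

View pics/w15.png

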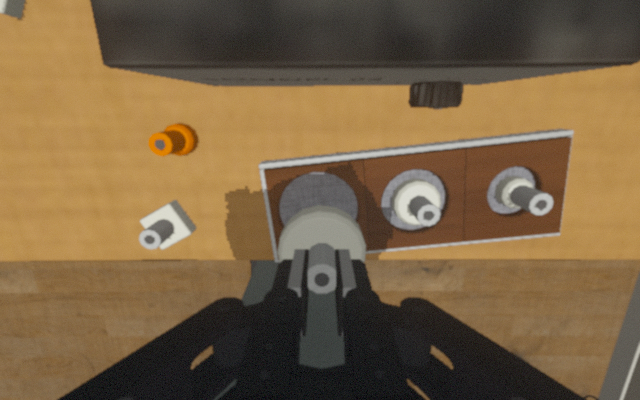

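move_arm:
  plan:
    - [-0.08, 0, 0.5, 0, 0, 0]
    - [0, 0, 0.8, 0, 0, 0]
    - [0, 0, 0.8, 0, 0, 0]
    - [0, 0, 0.45, 0, 0, 0]
    - [0, 0, 0, 0, 0, 0]

```text
clock: 22.2
position: [0.4414, -0.0606, 0.0466]
tool_rot: [-3.141, 0.002, 0.001]
force: [-0.2, -0.7, -1.7]
grip_width: 0.0134
```

Run:
```python
from h import *
o=bot.observe();c=viewer.camera_info("wrist")
im=viewer.grab_frame("wrist")
print(o["position"],o["force"],proj(c,[[.4415,-.0615,.018]]))
cv2.imwrite("pics/w16.png",cv2.resize(im[180:330,230:410,::-1],(720,600)))
```

```text
[ 0.44141291 -0.06060059  0.04660157] [-0.23286812 -0.70949373 -1.71371306] [[324.57036836 239.26288995]]
```

View pics/w16.png

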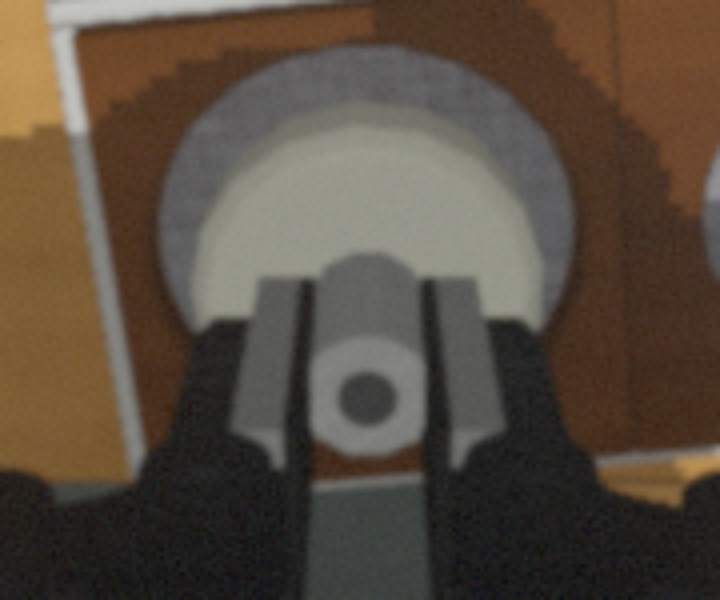

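Centred. Lowering from about 12 mm above the seat.

move_arm:
  plan:
    - [0, 0, 0.2, 0, 0, 0]
    - [0, 0, 0.15, 0, 0, 0]
    - [0, 0, 0, 0, 0, 0]

```text
clock: 22.55
position: [0.442, -0.0617, 0.0388]
tool_rot: [-3.142, -0.0, -0.0]
force: [0.4, 0.4, -0.8]
grip_width: 0.0129
```

move_arm:
  plan:
    - [0, 0, 0.06, 0, 0, 0]
    - [0, 0, 0, 0, 0, 0]

```text
clock: 22.75
position: [0.442, -0.0617, 0.0373]
tool_rot: [-3.142, -0.0, -0.0]
force: [1.0, 0.3, -1.5]
grip_width: 0.0131
```

move_arm:
  plan:
    - [0, 0, 0.08, 0, 0, 0]
    - [0, 0, 0, 0, 0, 0]

```text
clock: 22.95
position: [0.4419, -0.0617, 0.0352]
tool_rot: [-3.142, 0.0, -0.0]
force: [-0.9, 0.1, -1.7]
grip_width: 0.0126
```

move_arm:
  plan:
    - [0, 0, 0.04, 0, 0, 0]
    - [0, 0, 0, 0, 0, 0]

```text
clock: 23.15
position: [0.442, -0.0616, 0.0342]
tool_rot: [-3.142, 0.0, -0.0]
force: [-0.8, 0.4, -1.3]
grip_width: 0.013
```

move_arm:
  plan:
    - [0, 0, 0.03, 0, 0, 0]
    - [0, 0, 0, 0, 0, 0]

```text
clock: 23.35
position: [0.442, -0.0617, 0.034]
tool_rot: [3.141, -0.0, -0.0]
force: [-4.0, 0.6, 16.0]
grip_width: 0.0129
```

move_arm:
  plan:
    - [0, 0, 0, 0, 0, 0]
    - [0, 0, 0, 0, 0, 0]
    - [0, 0, 0, 0, 0, 0]
  claw: 0.05

```text
clock: 23.65
position: [0.442, -0.0617, 0.0335]
tool_rot: [-3.142, -0.0, -0.0]
force: [0.6, -0.2, -0.7]
grip_width: 0.0409
```

move_arm:
  plan:
    - [0, 0, -0.5, 0, 0, 0]
    - [0, 0, -1, 0, 0, 0]
    - [0, 0, -1, 0, 0, 0]
    - [0, 0, -1, 0, 0, 0]
    - [0, 0, -1, 0, 0, 0]

```text
clock: 24.15
position: [0.4418, -0.0617, 0.147]
tool_rot: [-3.141, 0.0, -0.0]
force: [0.3, -0.3, 0.0]
grip_width: 0.0401
```

move_arm:
  plan:
    - [-0.5, 0, -1, 0, 0, 0]
    - [-0.5, 0, -1, 0, 0, 0]
    - [0, 0, 0, 0, 0, 0]
    - [0, 0, 0, 0, 0, 0]

```text
clock: 24.55
position: [0.4172, -0.0619, 0.1963]
tool_rot: [3.141, -0.001, -0.001]
force: [-0.8, -0.2, -0.8]
grip_width: 0.0406
```

Run:
```python
from h import *
im=viewer.grab_frame("wrist");s=viewer.grab_frame("side");k=viewer.grab_frame("scene")
cv2.imwrite("pics/w17.png",im[:,:,::-1]);print(bot.observe()["position"])
cv2.imwrite("pics/s17.png",np.vstack([cv2.resize(s[180:310,220:420,::-1],(520,338)),cv2.resize(k[165:280,150:420,::-1],(520,221))]))
```

```text
[ 0.41688275 -0.06160162  0.19528794]
```

View pics/w17.png

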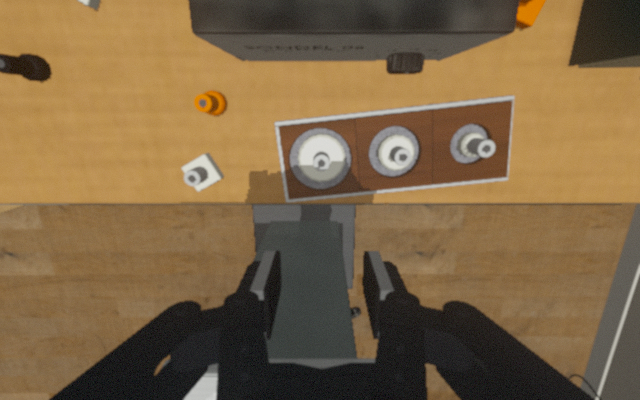

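View pics/s17.png

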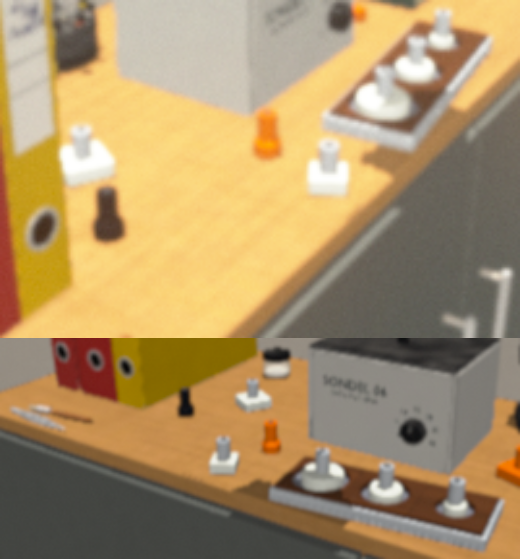

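All three dies stand upright inside their recesses, with the grey recess floor visible around each foot. The squares and the look-alikes haven't moved. Handing in.

```bash
python3 -c "
from workcell import workorder
print(workorder.job_done())"
```

```text
the job is handed in; nothing more can be done
None
```

I put die_24 in nest_40, die_36 in nest_52 and die_48 in nest_64, in that order, then backed the gripper off and handed the job in at about 24.7 s of the 88 s.

**Seating:** each die met the recess floor within about 1 mm of the expected height, with 16 to 23 N felt at the wrist. I pushed no further before releasing.

**Final pictures:** in the wrist, side and scene views all three dies stand upright, with recess floor visible around each foot. Both square-footed dies and the black and orange look-alikes stand where they were.

**Disagreements:**
- The opening read about 13 mm on the 16 mm shanks, though the close-up of the first die showed it held squarely.
- The nest positions from the first wrist picture were about 2 mm off in y. I corrected this by eye for nest_40 and nest_52; nest_64 looked centred with the same offset.

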